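# Set and wedge the swing guide of a strip-cutting board

### The arm

A 6-joint arm with a two-finger parallel gripper is mounted at the origin on the work surface. World frame = base frame: x ahead of the robot, y to its left, z up, the work surface at z = 0. Lengths are in mm, angles in degrees, forces in N, time in s.
With the tool pointing down it reaches from about 350 to 850 mm from the base axis. Payload 8.1 kg.
Tool frame: the origin (TCP) lies at the very end of the fingers, on their centre line; the grasp point (between the pads) lies 19 mm behind it (r.grip_point_offset is the distance from the TCP to the grasp point, in mm); z points along the fingers, y is the line along which they close (so a half turn about z gives the same grasp; the last joint's range is limited). The gripper opens to 85 mm and grips with 20 to 120 N. Pads are 22 mm wide; open, the fingers measure 114 mm over their backs; the gripper's body (76 mm by 85 mm) begins 54 mm behind the grasp point. The pads swing forward as they close: fully open they stand 13 mm farther back than shut.
Start: joints at [62.372, 7.471, 85.268, -0, 87.261, -4.893], TCP at [231.861, 553.395, 231.292] pointing down, gripper open.
Joint ranges: [-169.43, 169.43], [-51.17, 129.36], [1.28, 143.12], [-76.62, 256.62], [0, 156.53], [-152.29, 152.29]. Speed limits (degrees/s): [136.94, 136.94, 159.86, 180, 180, 180].

### API

Orientations are given as [roll, pitch, yaw] about the fixed x, y, z axes, in that order (R = Rz(yaw) Ry(pitch) Rx(roll)).
In Python, from bench import status, eyes, r gives the robot as it stands.
- The arm moves only by the shell command python3 -m handwheel 'ROWS' [FORCE]. ROWS is a JSON object whose one key "series" holds a list that holds one entry, the list of rows, each a list of 7 numbers: the shift along the tool's x, y, z in cm, then the turn, a rotation vector about the tool's x, y, z in rad, then the opening, from 0 (shut) to 1 (fully open). In form: {"series": [[[tx, ty, tz, rx, ry, rz, claw], ...]]}. A call has 1 to 12 rows; each row is the pose to reach, as a shift and turn from the pose commanded when the call began, along the tool's axes at that moment; what a row does not reach only later rows make up. A row lasts 1/8 s, in which the tool goes at most 62.5 mm and 10.7 degrees, less where a joint would pass 70% of its speed; a pose out of reach is approached as far as the arm can. A call with a gripper value outside its range is refused whole. The fingers move at their own pace and stop on an object; FORCE is the grip in N (left out, the last holds). Time passes only in rows, so rows that repeat a pose let the fingers close. It gives the time, the measured TCP pose, the force, the opening and the grip force at its end, in the units of the state.
- status.sense(): the state, without advancing time (a new reading comes with each control period).
- eyes.snapshot(name): name is "scene" or "side" or "wrist"; returns a dict with "img" (400x640x3 uint8, red, green, blue), "mtx" (3x3 intrinsics, pixels), "R" (3x3) and "t" (3): a world point X has camera coordinates R X + t. Camera axes: x right, y down, z forward; pixel columns grow to the right and rows downward; lengths in mm; the calibration is good to about 2 mm. A picture is of the moment at which its call begins. There is no depth.
- r.hand_in(): hands the job in; it is judged then, once.
The state is a dict: "time": time; "joint_pos": joint angles; "qd": joint speeds; "joint_efforts": joint torques, N m; "tool_pos": TCP position; "tcp_rot": TCP orientation; "ft_force": force on the tool from outside, world axes, zero at the start; "wrist_torque": the same for the moment, N m; "finger_gap": finger opening in mm; "grip_force": force on a finger pad.
Only numpy, scipy, OpenCV 4.12 (cv2) and the standard library are available. Lean on these libraries where they do the work, as an engineer would, in place of code of your own. Each camera call takes 0.05 s, during which the arm holds its last target. There are 200 camera calls.

### The job

Set up the board for cutting strips: push the free end of the aluminium guide bar round its pin until it is home on the end of the stop's set screw, and press it there for about a second with roughly 12 N (the stop must never take more than 20 N). Then push the wedge in along its rail with about 12 N until it is jammed snugly against the bar and holds it on the screw, let go, and leave the other things where they are.

Things in the scene. Friction and masses are not known exactly. Their poses are not given: they have to be found in the camera images.
- board: brown wooden strip-cutting board, 320 (x) x 460 (y) x 20 mm, fixed to the table. Origin: centre of its underside, at table height; x points away from the robot, y to its left (turned by up to 0.25 rad)
- pin (a point): centre of the fixed 12 mm steel pin about which the guide bar turns, on the board's top face: board frame (80, 160, 20) mm. The pin has a 26 mm round head, its top 26 mm above the board's top
- bar: aluminium guide bar 280 x 30 x 16 mm, 0.25-0.55 kg, lying flat. Origin: centre of its 13 mm pin hole, on its underside; x along it to the free end 260 mm away, y towards its stop-side edge. Starts 0.3-0.65 rad short, on the robot's side; swings away from the robot, anticlockwise from above; home, its x is within 0.04 rad of the board's -y. Slides with light friction, stays where left
- bar_mark (a point): point on the bar's stop-side edge, 230 mm from the pin, at mid height: bar frame (230, 15, 8) mm. The screw's end meets the bar here. Pressing down on the bar adds friction on the board, which takes up push that the stop then does not feel
- stop: aluminium block 28 (x) x 32 (y) x 24 mm fixed to the board. Origin: bottom middle of the face towards the bar, board frame (106, -70, 20) mm; axes as the board's, the face looks to -x. A 10 mm steel set screw, 9 mm up, sticks out of that face by 3 to 19 mm, set differently each time and not measured: its round end is where the bar stops. It is rigid; find it by the force
- wedge: steel wedge 88 mm long (y), 16 mm high, sliding on the board along the board's +y only, up to 68 mm; needs about 2 N, stays where left. Origin: its nose's bar-side edge, underside: board frame (53, -110, 20) mm when drawn back (starts 0 to 5 mm in). Its bar-side face slopes 22 degrees, from the nose back towards +x; it meets the bar's free-end corner after 15 to 65 mm, and holds there
- knob (a point): centre of the top of the wedge's upright knob, 52 mm above the board's top: wedge frame (10, -70, 52) mm; 16 mm thick over its upper 20 mm, a 12 mm stem below down to the wedge's top. Nothing else near it is higher than 16 mm above the board. Push it along +y, or pinch it from above
- cutter: thin steel ring cutter, 56 mm across, 30 mm high, standing on the board beyond the bar. Not part of the job; origin: centre of its underside
- scraper: bench scraper, steel blade with black grip, about 110 x 95 x 18 mm, lying on the board's near right corner. Not part of the job; origin: centre of its underside
- tub_blue: open blue tub, 110 mm across, 85 mm high, on the table to the right. Not part of the job; origin: centre of its underside
- tub_rose: open rose bowl, 120 mm across, 60 mm high, on the table to the right. Not part of the job; origin: centre of its underside
- tub_yellow: open yellow tub, 90 mm across, 60 mm high, on the table to the left. Not part of the job; origin: centre of its underside
- jar: closed glass jar, 60 mm across, 85 mm high, on the table to the left. Not part of the job; origin: centre of its underside
- spatula: spatula lying on the table to the right, handle nearest the robot. Not part of the job; origin: centre of its underside
- nozzle: small steel piping nozzle, a cone 28 mm across and 38 mm high, on the table to the left. Not part of the job; origin: centre of its underside

How it is judged (in metres and radians):
On the way, in this order (a step that is already met when the one before it is completed fails the run):
1. the bar is pressed on the stop's screw with 6 to 20 N for 0.5 s (contact force between bar and stop between 6 and 20 N), for 0.5 s.
2. the wedge is jammed against the bar, and the bar is on the screw (contact force between bar and stop above 1 N and contact force between bar and wedge above 1 N), for 0.3 s.
At the end, for the whole second after the job is handed in: the bar is held at rest between the stop's screw and the wedge, each pressing on it with more than 1 N (all of step 2 and linear speed of each of bar, wedge below 0.01 m/s); the robot touches nothing.
It fails at once if the stop takes more than 20 N from the bar (contact force between bar and stop above 20 N).
It fails at once if a bystander is moved by more than 20 mm (distance of any of cutter, scraper, tub_blue, tub_rose, tub_yellow, jar, spatula, nozzle from where it was at the start of the episode above 0.02 m).
It also fails if it takes over 61 s, if anything falls off the work surface, if the arm or the gripper's body presses on something with over 40 N, if the wrist force passes 120 N, or if a joint passes its speed limit or range.

## Working session

There is one attempt and no reset: what is moved stays moved. The work goes in short steps, Python scripts to look and compute and a shell command to move; the robot and the scene stay as the last step left them, time stands still between calls to the robot, and variables do not carry over. Pictures are saved under pics/ and viewed, at most 12 in all, crops included, and the job is handed in when it is done.

```bash
ls; mkdir -p pics
python3 - <<'E'
from bench import status, eyes, r
import cv2, numpy as np
print(status.sense())
for n in ("scene","side","wrist"):
    s=eyes.snapshot(n); np.savez(f"pics/{n}0.npz",**s)
    cv2.imwrite(f"pics/{n}0.png",s["img"][:,:,::-1]); print(n,s["mtx"].tolist(),s["R"].tolist(),s["t"].tolist())
E
```

```text
pics
{'time': 0.0, 'joint_pos': array([ 6.23726682e+01,  7.51585730e+00,  8.53284916e+01,  2.96232662e-04,
        8.72597751e+01, -4.89468494e+00]), 'qd': array([ 0.14839349, -0.01224844, -0.03541784, -0.0171718 , -0.05664498,
       -0.10239265]), 'joint_efforts': array([-1.80516148e-03, -5.69405973e+01, -5.00557387e+01, -2.90389371e-04,
        1.49467302e-02, -2.00429395e-05]), 'tool_pos': array([231.60455886, 552.92022458, 230.24414854]), 'tcp_rot': array([-1.79896281e+02, -9.17911181e-03,  1.57267330e+02]), 'ft_force': array([-0.23143536, -0.40040052,  0.570056  ]), 'wrist_torque': array([0.00496252, 0.00715208, 0.00219656]), 'grip_force': 0.0, 'finger_gap': 85.36034858995309}
scene [[463.22608068019554, 0.0, 322.30299000388135], [0.0, 463.22608068019554, 198.31203478879576], [0.0, 0.0, 1.0]] [[0.48216287322725354, 0.8759417410344378, 0.015653433961835193], [0.5462169984890652, -0.28660002904163934, -0.7870879327717634], [-0.6849568995512317, 0.38805475086241337, -0.6166421621088478]] [-272.44960382227964, -198.5056127264062, 1903.287194279993]
side [[480.18039278109194, 0.0, 320.2473139538798], [0.0, 480.18039278109194, 200.6811067764314], [0.0, 0.0, 1.0]] [[-0.9275980617270059, -0.3734136978483172, 0.011137600259820154], [-0.2683724788176204, 0.6453327685541764, -0.7152075436147801], [0.2598808351794873, -0.6664141565794106, -0.6988233849957832]] [477.75703495986505, 159.3216420648935, 1412.5140494650884]
wrist [[304.72177746108014, 0.0, 319.08244857886956], [0.0, 304.72177746108014, 200.172209047731], [0.0, 0.0, 1.0]] [[0.38663363345234353, 0.9222324850770448, -0.0012949718373440253], [0.8765695298331444, -0.36705295380141867, 0.31128441733205314], [0.28660127852391204, -0.12148815816479498, -0.9503159130384943]] [-599.135845906685, -39.676114475358744, 380.0951672239617]
```

View pics/scene0.png

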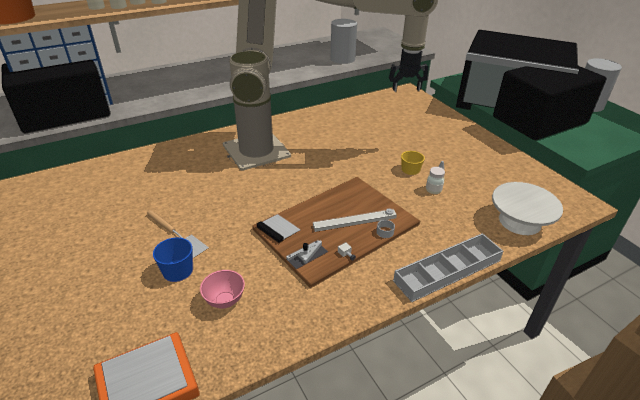

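View pics/side0.png

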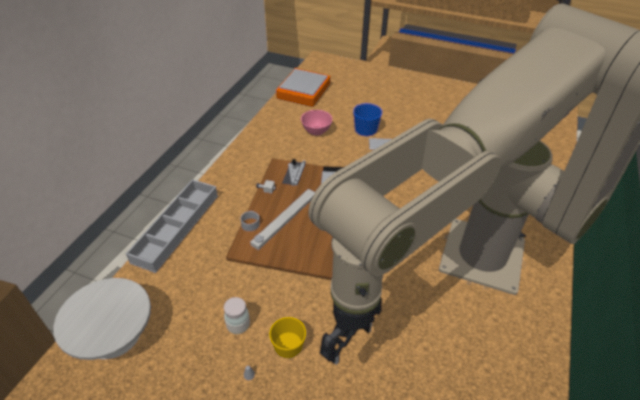

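The scene view shows the board with corners near (253,229), (357,178), (419,221) and (309,284). The bar runs from (313,225) to the pin at (390,212), the knob is at (305,247) and the stop at (346,250). The side view shows the board partly hidden by the arm, with its left edge from (228,260) to (275,160).

```bash
cat > h.py <<'E'
import numpy as np, cv2
def ray(s,px,z):
    K,R,t=(np.array(s[k]) for k in("mtx","R","t"))
    p=np.atleast_2d(np.array(px,float)); d=(np.c_[p,np.ones(len(p))]@np.linalg.inv(K).T)@R; c=-R.T@t
    return c+d*((z-c[2])/d[:,2])[:,None]
def proj(s,X):
    K,R,t=(np.array(s[k]) for k in("mtx","R","t"))
    q=(np.atleast_2d(X)@R.T+t)@K.T; return q[:,:2]/q[:,2:]
E
python3 - <<'E'
from h import *
s=np.load("pics/scene0.npz"); im=s["img"]
hsv=cv2.cvtColor(im,cv2.COLOR_RGB2HSV)
for p in [(370,190),(400,222),(300,215),(330,265),(380,240),(350,170),(240,230),(320,290)]: print(p,hsv[p[1],p[0]])
h,sa,v=cv2.split(hsv)
m=((v<165)&(h<20)&(sa>90)).astype(np.uint8); m[:170]=0;m[295:]=0;m[:,:245]=0;m[:,425:]=0
m=cv2.morphologyEx(m,cv2.MORPH_OPEN,np.ones((3,3)))
m=cv2.morphologyEx(m,cv2.MORPH_CLOSE,np.ones((13,13)))
c=max(cv2.findContours(m,cv2.RETR_EXTERNAL,cv2.CHAIN_APPROX_NONE)[0],key=cv2.contourArea)
hull=cv2.convexHull(c)
q=cv2.approxPolyN(hull,4).reshape(-1,2); print(q, cv2.contourArea(c))
X=ray(s,q,20);print(X.round()); 
for i in range(4): print(np.linalg.norm(X[i]-X[i-1]))
o=im[165:300,240:430,::-1].copy(); o=cv2.resize(o,None,fx=4,fy=4,interpolation=cv2.INTER_CUBIC)
cv2.imwrite("pics/crop0.png",o)
E
```

```text
(370, 190) [ 13 145 142]
(400, 222) [ 14 146 148]
(300, 215) [ 13 147 149]
(330, 265) [ 14 145 135]
(380, 240) [ 13 148 141]
(350, 170) [ 15 122 193]
(240, 230) [ 16 123 191]
(320, 290) [ 15 124 200]
[[423 223]
 [306 291]
 [245 228]
 [357 176]] 9178.5
[[ 701.  304.   20.]
 [ 777. -169.   20.]
 [ 451. -223.   20.]
 [ 373.  254.   20.]]
332.3192491278612
479.3692746454658
330.5527541075821
482.85250160784943
```

View pics/crop0.png

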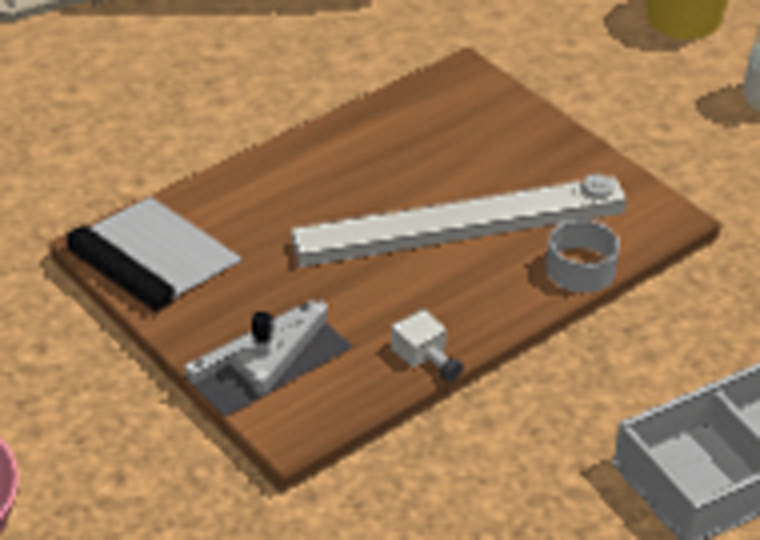

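The crop shows the board's top corners at about (357.5,177), (420,223), (310.7,285) and (253,227.5) in full-image pixels. The pin head is at (389.5,211), the knob top at (305.5,244.5), and the bar's free end at (313.5,225).

Run:
```python
from h import *
s=np.load("pics/scene0.npz"); w=np.load("pics/wrist0.npz")
X=ray(s,[(357.5,177),(420,223),(310.7,285),(253,227.5)],20)  # near-left, far-left, far-right, near-right
print(X.round()); print([np.linalg.norm(X[i]-X[i-1]).round() for i in range(4)])
B=np.array([[-160,230],[160,230],[160,-230],[-160,-230.]])
c=X[:,:2].mean(0); U,_,V=np.linalg.svd(B.T@(X[:,:2]-c)); R=V.T@U.T; yaw=np.arctan2(R[1,0],R[0,0])
print("centre",c,"yaw",np.degrees(yaw),(B@R.T+c-X[:,:2]).round(1))
print("pin",ray(s,(389.5,211),46), R@[80,160]+c)
print("knob",ray(s,(305.5,244.5),72), R@[63,-180]+c)
print("bar end",ray(s,[(313.5,222.5),(314.5,228)],36))
C=-w["R"].T@w["t"]; print("cam",C, "tcp 231.6 552.9 230.2")
```

```text
[[ 379.  252.   20.]
 [ 696.  295.   20.]
 [ 764. -147.   20.]
 [ 461. -199.   20.]]
[np.float64(458.0), np.float64(320.0), np.float64(448.0), np.float64(308.0)]
centre [574.98621674  50.34855499] yaw 9.228993530079006 [[ 1.3 -0.4]
 [-0.4  7.6]
 [ 5.9 -3.7]
 [-6.8 -3.5]]
pin [[622.83748681 221.4557043   46.        ]] [628.28972498 221.10784759]
knob [[ 658.9139289  -109.47973732   72.        ]] [ 666.03922071 -117.21740357]
bar end [[546.46757335 -22.90759792  36.        ]
 [571.49479999 -32.59035647  36.        ]]
cam [157.48918116 584.15636685 372.78517801] tcp 231.6 552.9 230.2
```

```bash
python3 -m handwheel '{"series": [[[-5,-4,-2,0,0,-0.05,1],[-10,-8,-4,0,0,-0.1,1],[-15,-12,-6.9,0,0,-0.15,1],[-20,-16,-6.9,0,0,-0.2,0.5],[-25,-20,-6.9,0,0,-0.25,0],[-30,-24,-6.9,0,0,-0.3,0],[-35,-28,-6.9,0,0,-0.4,0],[-40,-32,-6.9,0,0,-0.5,0],[-46.3,-36.1,-6.9,0,0,-0.556,0],[-46.3,-36.1,-6.9,0,0,-0.556,0],[-46.3,-36.1,-6.9,0,0,-0.556,0],[-46.3,-36.1,-6.9,0,0,-0.556,0]]]}' 40
python3 - <<'E'
from h import *
from bench import eyes, status
s=eyes.snapshot("wrist"); np.savez("pics/wrist1.npz",**s); cv2.imwrite("pics/wrist1.png",s["img"][:,:,::-1])
d=status.sense(); print(d["tool_pos"],d["tcp_rot"],d["ft_force"],d["joint_pos"])
E
```

```text
time: 1.65
tool_pos: [519.0, 42.0, 300.0]
tcp_rot: [180.0, -0.0, -170.9]
ft_force: [-0.2, 0.0, -0.2]
finger_gap: 0.3
grip_force: 0.0
[518.89843993  42.35071571 300.15643126] [ 1.79975815e+02 -2.55934330e-02 -1.70841048e+02] [ 1.22056709  1.08691404 -0.91880907] [-9.91436420e-01 -5.93632528e+00  9.16704010e+01  1.93504853e-02
  9.42953791e+01 -1.00148939e+02]
```

View pics/wrist1.png

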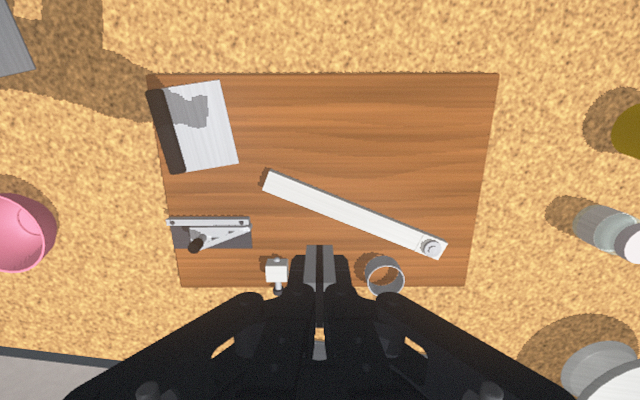

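The wrist view shows the whole board, corners near (148,73), (498,73), (463,287) and (182,287). The bar's free end is at (266,180) and the pin at (431,245). The knob is at about (196,242), the stop at (276,267) and the cutter at (384,277).

Run:
```python
from h import *
s=np.load("pics/wrist1.npz"); im=s["img"]; h,sa,v=cv2.split(cv2.cvtColor(im,cv2.COLOR_RGB2HSV))
# board edges: brown mask boundary, fit lines on clean stretches
m=((v<170)&(h<22)&(sa>100)).astype(np.uint8)
m=cv2.morphologyEx(m,cv2.MORPH_OPEN,np.ones((5,5)))
def line(pts):
    vx,vy,x,y=cv2.fitLine(np.array(pts,np.float32),cv2.DIST_HUBER,0,.01,.01).ravel(); return np.cross([x,y,1],[x+vx,y+vy,1])
top=[(x,np.argmax(m[60:100,x])+60-.5) for x in range(250,490,4)]
right=[(np.max(np.nonzero(m[y,450:510]))+450.5,y) for y in range(85,275,4)]
left=[(np.min(np.nonzero(m[y,140:230]))+140-.5,y) for y in range(185,212,3)]+[(np.min(np.nonzero(m[y,140:230]))+140-.5,y) for y in range(254,280,3)]
bot=[(x,np.max(np.nonzero(m[270:300,x]))+270.5) for x in list(range(190,262,4))+list(range(410,460,4))]
L=[line(q) for q in(top,right,bot,left)]
c=[np.cross(L[i],L[i-1]) for i in range(4)]; c=np.array([q[:2]/q[2] for q in c]); print(c.round(1))
X=ray(s,c,20)[:,:2]; print(X.round(),[np.linalg.norm(X[i]-X[i-1]).round() for i in range(4)])
B=np.array([[-160,-230],[-160,230],[160,230],[160,-230.]])
o=X.mean(0);U,_,V=np.linalg.svd(B.T@(X-o));R=V.T@U.T;yaw=np.arctan2(R[1,0],R[0,0]);print("o",o,"yaw",np.degrees(yaw),(B@R.T+o-X).round(1).tolist())
b=((sa<40)&(v>150)).astype(np.uint8); roi=np.zeros_like(b); cv2.fillPoly(roi,[np.array([[250,150],[270,160],[460,235],[450,265],[410,250],[250,200]])],1)
b&=roi; cc=max(cv2.findContours(b,cv2.RETR_EXTERNAL,cv2.CHAIN_APPROX_NONE)[0],key=cv2.contourArea)
P=ray(s,cc.reshape(-1,2),36)[:,:2].astype(np.float32); (ct,sz,a)=cv2.minAreaRect(P); print("bar rect",ct,sz,a)
bx=cv2.boxPoints((ct,sz,a)); print("bar box board frame",((bx-o)@R).round(1).tolist())
pinpx=ray(s,(431,245),46)[0,:2]; print("pin",pinpx,(pinpx-o)@R)
k=((v<75)).astype(np.uint8)[225:260,170:225]; n,_,st,ce=cv2.connectedComponentsWithStats(k); print(st.tolist(),ce.round(1).tolist())
cv2.imwrite("pics/k.png",cv2.resize(im[205:295,160:300,::-1],None,fx=5,fy=5,interpolation=cv2.INTER_CUBIC))
np.savez("pics/board.npz",o=o,R=R)
for n,p,z in [("pin",(80,160),46),("knob",(63,-180),72),("nose",(53,-110),36),("stopface",(106,-70),44)]:
    w=R@p+o; print(n,w.round(1),proj(s,[*w,z]).round(1))
```

```text
Traceback (most recent call last):
ValueError: zero-size array to reduction operation maximum which has no identity
```

```bash
cat > m.py <<'E'
from h import *
s=np.load("pics/wrist1.npz"); im=s["img"]; hsv=cv2.cvtColor(cv2.medianBlur(im,3),cv2.COLOR_RGB2HSV);h,sa,v=cv2.split(hsv)
print(hsv[100,300],hsv[150,470],hsv[270,440],hsv[40,300],hsv[180,520],hsv[300,200])
m=((v<185)&(h<25)&(sa>80)).astype(np.uint8)
m=cv2.morphologyEx(m,cv2.MORPH_OPEN,np.ones((5,5)))
cs=cv2.findContours(m,cv2.RETR_EXTERNAL,cv2.CHAIN_APPROX_NONE)[0]; c=max(cs,key=lambda q:cv2.pointPolygonTest(q,(300,120),False)*1e6+cv2.contourArea(q)).reshape(-1,2)
print(c.min(0),c.max(0))
def line(f,g):
    P=c[f(c[:,0],c[:,1])].astype(np.float32); vx,vy,x,y=cv2.fitLine(P,cv2.DIST_HUBER,0,.01,.01).ravel().astype(float); x+=g[0];y+=g[1]
    print(len(P),end=" "); return np.cross([x,y,1],[x+vx,y+vy,1])
L=[line(lambda x,y:(y<85)&(x>250)&(x<485),(0,-.5)),line(lambda x,y:(x>455)&(y>85)&(y<275),(.5,0)),line(lambda x,y:(y>278)&(((x>190)&(x<262))|((x>415)&(x<455))),(0,.5)),line(lambda x,y:(x<190)&(((y>185)&(y<212))|((y>255)&(y<278))),(-.5,0))]
q=[np.cross(L[i],L[i-1]) for i in range(4)]; q=np.array([k[:2]/k[2] for k in q]); print(q.round(1).tolist())
X=ray(s,q,20)[:,:2]; print(X.round().tolist(),[np.linalg.norm(X[i]-X[i-1]).round() for i in range(4)])
B=np.array([[-160,-230],[-160,230],[160,230],[160,-230.]])
o=X.mean(0);U,_,V=np.linalg.svd(B.T@(X-o));R=V.T@U.T;yaw=np.arctan2(R[1,0],R[0,0]);print("o",o,"yaw",np.degrees(yaw),(B@R.T+o-X).round(1).tolist())
b=((sa<40)&(v>150)).astype(np.uint8); roi=np.zeros_like(b); cv2.fillPoly(roi,[np.array([[250,150],[270,160],[460,235],[450,265],[410,250],[250,200]])],1)
b&=roi; cc=max(cv2.findContours(b,cv2.RETR_EXTERNAL,cv2.CHAIN_APPROX_NONE)[0],key=cv2.contourArea)
P=ray(s,cc.reshape(-1,2),36)[:,:2].astype(np.float32); r_=cv2.minAreaRect(P); print("bar rect",r_)
print("bar box board frame",((cv2.boxPoints(r_)-o)@R).round(1).tolist())
p=ray(s,(431,245),46)[0,:2]; print("pin",p,(p-o)@R)
cv2.imwrite("pics/k.png",cv2.resize(im[205:295,160:300,::-1],None,fx=5,fy=5,interpolation=cv2.INTER_CUBIC))
np.savez("pics/board.npz",o=o,R=R)
for n,p,z in [("pin",(80,160),46),("knob",(63,-180),72),("nose",(53,-110),36),("stopface",(106,-70),44)]:
    w=R@p+o; print(n,w.round(1),proj(s,[*w,z]).round(1))
E
python3 m.py
```

```text
[ 13 148 176] [ 14 150 196] [ 13 144 189] [ 17 122 230] [ 17 126 226] [ 18 119 241]
[0 0] [194 121]Traceback (most recent call last):
  File "m.py", line 11, in <module>
    L=[line(lambda x,y:(y<85)&(x>250)&(x<485),(0,-.5)),line(lambda x,y:(x>455)&(y>85)&(y<275),(.5,0)),line(lambda x,y:(y>278)&(((x>190)&(x<262))|((x>415)&(x<455))),(0,.5)),line(lambda x,y:(x<190)&(((y>185)&(y<212))|((y>255)&(y<278))),(-.5,0))]
       ~~~~^^^^^^^^^^^^^^^^^^^^^^^^^^^^^^^^^^^^^^^^^^^
  File "m.py", line 9, in line
    P=c[f(c[:,0],c[:,1])].astype(np.float32); vx,vy,x,y=cv2.fitLine(P,cv2.DIST_HUBER,0,.01,.01).ravel().astype(float); x+=g[0];y+=g[1]
                                                        ~~~~~~~~~~~^^^^^^^^^^^^^^^^^^^^^^^^^^^^
cv2.error: OpenCV(4.12.0) /io/opencv/modules/imgproc/src/linefit.cpp:50: error: (-215:Assertion failed) count > 0 in function 'fitLine2D_wods'
```

Hue and saturation separate the board from the table better here (h≤15, s>134).

```bash
sed -i 's/^m=((v<185).*/m=((v<212)\&(h<=15)\&(sa>132)).astype(np.uint8); m[:60]=0; m=cv2.morphologyEx(m,cv2.MORPH_CLOSE,np.ones((3,3)))/' m.py; python3 m.py
```

```text
[ 13 148 176] [ 14 150 196] [ 13 144 189] [ 17 122 230] [ 17 126 226] [ 18 119 241]
[158  73] [498 287]
234 189 110 48 [[145.5, 74.2], [500.0, 72.2], [464.2, 285.4], [180.2, 286.7]]
[[443.0, -195.0], [369.0, 253.0], [681.0, 305.0], [756.0, -146.0]] [np.float64(317.0), np.float64(455.0), np.float64(317.0), np.float64(456.0)]
o [562.29494396  54.19739183] yaw 9.312013881050856 [[-1.5, -3.2], [-1.6, 1.8], [1.5, 2.5], [1.6, -1.1]]
bar rect ((587.4248046875, 108.65196228027344), (280.02490234375, 31.31196403503418), 76.2318115234375)
bar box board frame [[-35.7, -73.0], [-6.9, -85.3], [102.9, 172.3], [74.1, 184.6]]
pin [609.24111417 219.92149648] [ 73.14344517 155.94376611]
pin [615.4 225. ] [[433.3 249.3]]
knob [ 653.6 -113.2] [[189.3 247.9]]
nose [632.4 -45.8] [[246.6 230. ]]
stopface [678.2   2.3] [[275.3 265.1]]
```

View pics/k.png

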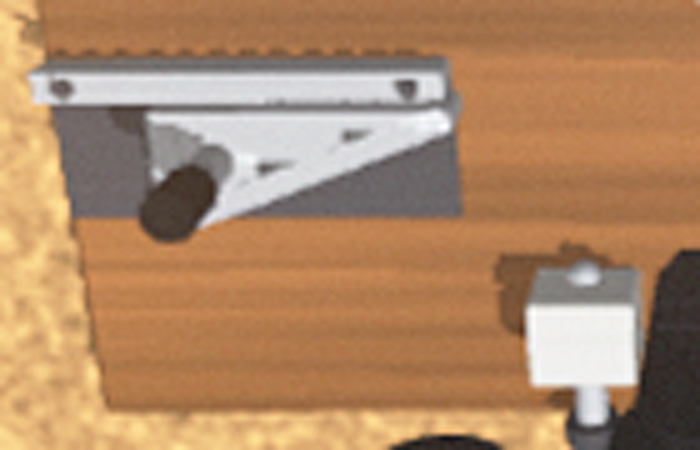

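Board pose agrees with the given sizes (317 x 455 measured against 320 x 460) and the bar measures 280 x 31 mm, 0.40 rad short. The wedge nose is about 4 mm in. Next I go down on the robot's side of the bar.

```bash
python3 -m handwheel '{"series": [[[1,-2.5,4,0,0,0,0],[2,-4.5,9,0,0,0,0],[2,-4.5,14,0,0,0,0],[2,-4.5,19,0,0,0,0],[2,-4.5,22,0,0,0,0],[2,-4.5,24,0,0,0,0],[2,-4.5,25.5,0,0,0,0],[2,-4.5,26.5,0,0,0,0],[2,-4.5,27.1,0,0,0,0],[2,-4.5,27.1,0,0,0,0],[2,-4.5,27.1,0,0,0,0]]]}' 60
python3 - <<'E'
from h import *
from bench import eyes
s=eyes.snapshot("wrist"); np.savez("pics/wrist2.npz",**s); cv2.imwrite("pics/wrist2.png",s["img"][:,:,::-1])
E
```

```text
time: 3.08
tool_pos: [507.3, -6.2, 30.0]
tcp_rot: [-180.0, 0.1, -170.9]
ft_force: [-0.7, 0.3, -0.9]
finger_gap: 0.0
grip_force: 0.0
```

View pics/wrist2.png

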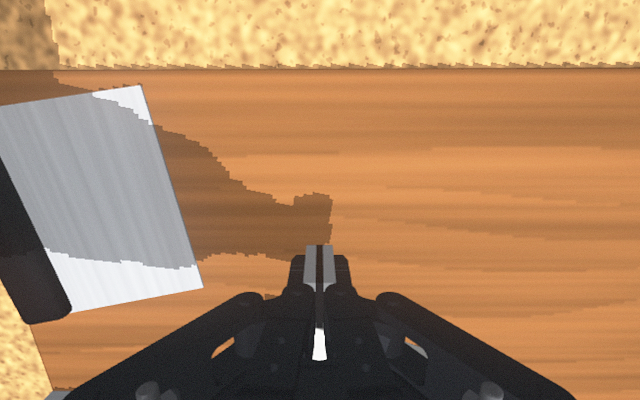

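The view shows only clean board around the shut fingers (320,250). The scraper corner at (203,288) is well clear to the side, so I start pushing.

```bash
python3 -m handwheel '{"series": [[[-0.5,0,0.3,0,0,0,0],[-1,0,0.3,0,0,0,0],[-1.5,0,0.3,0,0,0,0],[-2,0,0.3,0,0,0,0],[-2.5,0,0.3,0,0,0,0],[-3,0,0.3,0,0,0,0],[-3.5,0,0.3,0,0,0,0],[-4,0,0.3,0,0,0,0],[-4.5,0,0.3,0,0,0,0],[-5,0,0.3,0,0,0,0],[-5.5,0,0.3,0,0,0,0],[-6,0,0.3,0,0,0,0]]]}'
python3 -m handwheel '{"series": [[[-0.4,0,0,0,0,0,0],[-0.8,0,0,0,0,0,0],[-1.2,0,0,0,0,0,0],[-1.6,0,0,0,0,0,0],[-2,0,0,0,0,0,0],[-2.4,0,0,0,0,0,0],[-2.8,0,0,0,0,0,0],[-3.1,0,0,0,0,0,0],[-3.2,0,0,0,0,0,0],[-3.3,0,0,0,0,0,0],[-3.3,0,0,0,0,0,0]]]}'
python3 - <<'E'
from h import *
from bench import eyes
s=eyes.snapshot("scene"); np.savez("pics/scene3.npz",**s); cv2.imwrite("pics/scene3.png",cv2.resize(s["img"][165:300,240:430,::-1],None,fx=4,fy=4,interpolation=cv2.INTER_CUBIC))
E
```

```text
time: 4.62
tool_pos: [566.3, 3.5, 26.3]
tcp_rot: [-180.0, -0.0, -170.9]
ft_force: [-1.2, -1.0, 0.3]
finger_gap: -0.5
grip_force: 0.7
time: 6.0
tool_pos: [598.6, 8.7, 26.3]
tcp_rot: [180.0, 0.0, -170.9]
ft_force: [-0.1, -0.3, 0.2]
finger_gap: -0.3
grip_force: 0.4
```

View pics/scene3.png

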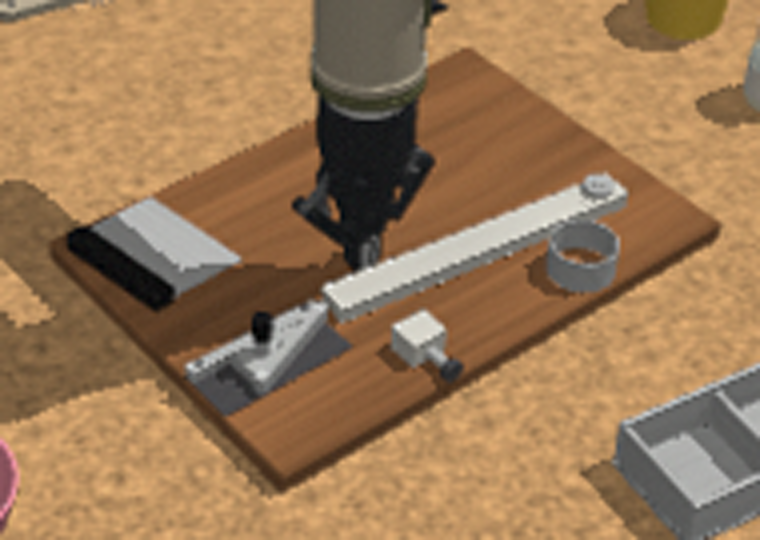

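The bar is being pushed cleanly, with its free end at crop (335,300), nearly at home. From here I go slowly.

```bash
python3 -m handwheel '{"series": [[[-0.1,0,0,0,0,0,0],[-0.2,0,0,0,0,0,0],[-0.3,0,0,0,0,0,0],[-0.4,0,0,0,0,0,0],[-0.5,0,0,0,0,0,0],[-0.6,0,0,0,0,0,0],[-0.7,0,0,0,0,0,0],[-0.8,0,0,0,0,0,0]]]}'
python3 -m handwheel '{"series": [[[-0.05,0,0,0,0,0,0],[-0.1,0,0,0,0,0,0],[-0.15,0,0,0,0,0,0],[-0.2,0,0,0,0,0,0]]]}'
```

```text
time: 7.05
tool_pos: [606.6, 9.9, 26.3]
tcp_rot: [-180.0, -0.0, -170.9]
ft_force: [-2.3, -0.9, 0.1]
finger_gap: 0.1
grip_force: 0.7
time: 7.55
tool_pos: [608.5, 10.2, 26.3]
tcp_rot: [-180.0, 0.0, -170.9]
ft_force: [-1.5, -1.2, 0.2]
finger_gap: -0.2
grip_force: 0.7
```

```bash
python3 -m handwheel '{"series": [[[-0.05,0,0,0,0,0,0],[-0.1,0,0,0,0,0,0],[-0.15,0,0,0,0,0,0],[-0.2,0,0,0,0,0,0]]]}'
```

```text
time: 8.05
tool_pos: [610.5, 10.6, 26.3]
tcp_rot: [-180.0, -0.0, -170.9]
ft_force: [-1.3, -0.6, -0.4]
finger_gap: -0.3
grip_force: 0.7
```

```bash
python3 -m handwheel '{"series": [[[-0.05,0,0,0,0,0,0],[-0.1,0,0,0,0,0,0],[-0.15,0,0,0,0,0,0],[-0.2,0,0,0,0,0,0]]]}'
```

```text
time: 8.55
tool_pos: [612.4, 10.9, 26.3]
tcp_rot: [180.0, -0.0, -170.9]
ft_force: [-0.5, -1.4, -0.2]
finger_gap: 0.1
grip_force: 0.7
```

```bash
python3 -m handwheel '{"series": [[[-0.05,0,0,0,0,0,0],[-0.1,0,0,0,0,0,0],[-0.15,0,0,0,0,0,0]]]}'
```

```text
time: 8.93
tool_pos: [613.9, 11.1, 26.3]
tcp_rot: [180.0, -0.0, -170.9]
ft_force: [-1.3, -0.8, -0.3]
finger_gap: 0.3
grip_force: 0.7
```

```bash
python3 -m handwheel '{"series": [[[-0.05,0,0,0,0,0,0],[-0.1,0,0,0,0,0,0],[-0.15,0,0,0,0,0,0]]]}'
```

```text
time: 9.3
tool_pos: [615.4, 11.3, 26.3]
tcp_rot: [-180.0, -0.0, -170.9]
ft_force: [-2.0, -1.1, 0.6]
finger_gap: -0.3
grip_force: 0.7
```

```bash
python3 -m handwheel '{"series": [[[-0.05,0,0,0,0,0,0],[-0.1,0,0,0,0,0,0],[-0.15,0,0,0,0,0,0]]]}'
```

```text
time: 9.68
tool_pos: [616.9, 11.6, 26.3]
tcp_rot: [-180.0, -0.0, -170.9]
ft_force: [-1.9, -1.1, -0.2]
finger_gap: 0.1
grip_force: 0.8
```

```bash
python3 -m handwheel '{"series": [[[-0.05,0,0,0,0,0,0],[-0.1,0,0,0,0,0,0],[-0.15,0,0,0,0,0,0]]]}'
```

```text
time: 10.05
tool_pos: [618.4, 11.8, 26.3]
tcp_rot: [-180.0, -0.0, -170.9]
ft_force: [-2.3, -0.2, 0.1]
finger_gap: 0.1
grip_force: 0.7
```

Run:
```python
from h import *
from bench import eyes
s=eyes.snapshot("scene"); np.savez("pics/scene4.npz",**s); cv2.imwrite("pics/scene4.png",cv2.resize(s["img"][200:280,280:400,::-1],None,fx=6,fy=6,interpolation=cv2.INTER_CUBIC))
```

```text
(no output)
```

View pics/scene4.png

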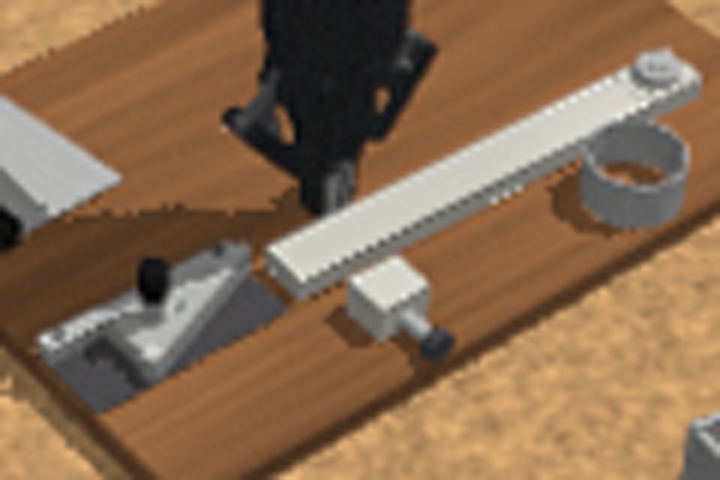

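The bar's free end (285,265 in the crop) is now only about 10 mm from the stop block (390,275). I carry on in 1.5 mm steps.

```bash
python3 -m handwheel '{"series": [[[-0.05,0,0,0,0,0,0],[-0.1,0,0,0,0,0,0],[-0.15,0,0,0,0,0,0]]]}'
```

```text
time: 10.48
tool_pos: [619.8, 12.0, 26.3]
tcp_rot: [-180.0, -0.0, -170.9]
ft_force: [-0.8, -1.6, 0.9]
finger_gap: 0.2
grip_force: 0.8
```

```bash
python3 -m handwheel '{"series": [[[-0.05,0,0,0,0,0,0],[-0.1,0,0,0,0,0,0],[-0.15,0,0,0,0,0,0]]]}'
```

```text
time: 10.85
tool_pos: [621.3, 12.3, 26.3]
tcp_rot: [-180.0, 0.0, -170.9]
ft_force: [-1.2, -1.0, 0.3]
finger_gap: -0.3
grip_force: 0.8
```

```bash
python3 -m handwheel '{"series": [[[-0.05,0,0,0,0,0,0],[-0.1,0,0,0,0,0,0],[-0.15,0,0,0,0,0,0]]]}'
```

```text
time: 11.22
tool_pos: [622.8, 12.5, 26.3]
tcp_rot: [180.0, 0.0, -170.9]
ft_force: [-1.0, -1.9, 0.3]
finger_gap: 0.5
grip_force: 0.8
```

```bash
python3 -m handwheel '{"series": [[[-0.05,0,0,0,0,0,0],[-0.1,0,0,0,0,0,0]]]}'
```

```text
time: 11.48
tool_pos: [623.8, 12.7, 26.3]
tcp_rot: [-180.0, 0.0, -170.9]
ft_force: [-1.4, -1.5, 0.2]
finger_gap: -0.2
grip_force: 0.8
```

```bash
python3 -m handwheel '{"series": [[[-0.05,0,0,0,0,0,0],[-0.1,0,0,0,0,0,0]]]}'
```

```text
time: 11.72
tool_pos: [624.8, 12.9, 26.3]
tcp_rot: [-180.0, -0.0, -170.9]
ft_force: [-0.2, -2.3, 0.4]
finger_gap: 0.4
grip_force: 0.8
```

```bash
python3 -m handwheel '{"series": [[[-0.05,0,0,0,0,0,0],[-0.1,0,0,0,0,0,0],[-0.15,0,0,0,0,0,0]]]}'
```

```text
time: 12.1
tool_pos: [626.3, 13.1, 26.3]
tcp_rot: [180.0, -0.0, -170.9]
ft_force: [-0.9, -0.9, -0.1]
finger_gap: -0.0
grip_force: 0.7
```

```bash
python3 -m handwheel '{"series": [[[-0.05,0,0,0,0,0,0],[-0.1,0,0,0,0,0,0],[-0.15,0,0,0,0,0,0]]]}'
```

```text
time: 12.48
tool_pos: [627.7, 13.3, 26.3]
tcp_rot: [180.0, 0.0, -170.9]
ft_force: [-1.6, -0.7, 0.3]
finger_gap: -0.2
grip_force: 0.7
```

```bash
python3 -m handwheel '{"series": [[[-0.05,0,0,0,0,0,0],[-0.1,0,0,0,0,0,0],[-0.15,0,0,0,0,0,0]]]}'
```

```text
time: 12.85
tool_pos: [629.2, 13.6, 26.3]
tcp_rot: [180.0, -0.0, -170.9]
ft_force: [-0.4, -1.3, -0.3]
finger_gap: 0.1
grip_force: 0.6
```

```bash
python3 -m handwheel '{"series": [[[-0.05,0,0,0,0,0,0],[-0.1,0,0,0,0,0,0],[-0.15,0,0,0,0,0,0]]]}'
```

```text
time: 13.22
tool_pos: [629.8, 13.7, 26.2]
tcp_rot: [180.0, -0.1, -170.9]
ft_force: [-8.2, -2.1, 5.1]
finger_gap: -0.4
grip_force: 4.0
```

```bash
python3 -m handwheel '{"series": [[[-0.02,0,0,0,0,0,0],[-0.04,0,0,0,0,0,0]]]}'
```

```text
time: 13.48
tool_pos: [629.9, 13.7, 26.2]
tcp_rot: [180.0, -0.2, -170.9]
ft_force: [-9.6, -1.7, 5.1]
finger_gap: 0.3
grip_force: 4.6
```

```bash
python3 -m handwheel '{"series": [[[-0.02,0,-0.02,0,0,0,0],[-0.03,0,-0.03,0,0,0,0],[-0.03,0,-0.03,0,0,0,0]]]}'
```

```text
time: 13.85
tool_pos: [629.9, 13.7, 26.2]
tcp_rot: [180.0, -0.2, -170.9]
ft_force: [-8.2, -3.5, 3.9]
finger_gap: -0.0
grip_force: 4.4
```

```bash
python3 -m handwheel '{"series": [[[-0.03,0,-0.02,0,0,0,0],[-0.05,0,-0.03,0,0,0,0],[-0.05,0,-0.03,0,0,0,0]]]}'
```

```text
time: 14.22
tool_pos: [629.9, 13.7, 26.2]
tcp_rot: [180.0, -0.2, -170.9]
ft_force: [-10.2, -3.4, 3.8]
finger_gap: -0.0
grip_force: 5.0
```

```bash
python3 -m handwheel '{"series": [[[-0.03,0,-0.02,0,0,0,0],[-0.05,0,-0.03,0,0,0,0],[-0.05,0,-0.03,0,0,0,0]]]}'; python3 -c "
from bench import status
print(status.sense()['ft_force'])"
```

```text
time: 14.6
tool_pos: [630.0, 13.7, 26.2]
tcp_rot: [180.0, -0.3, -170.9]
ft_force: [-11.6, -3.2, 3.5]
finger_gap: -0.2
grip_force: 5.5
[-11.644114    -3.23314306   3.50669918]
```

```bash
python3 -m handwheel '{"series": [[[-0.03,0,-0.01,0,0,0,0],[-0.03,0,-0.01,0,0,0,0],[-0.03,0,-0.01,0,0,0,0],[-0.03,0,-0.01,0,0,0,0],[-0.03,0,-0.01,0,0,0,0],[-0.03,0,-0.01,0,0,0,0],[-0.03,0,-0.01,0,0,0,0],[-0.03,0,-0.01,0,0,0,0],[-0.03,0,-0.01,0,0,0,0],[-0.03,0,-0.01,0,0,0,0]]]}'
```

```text
time: 15.85
tool_pos: [630.1, 13.7, 26.3]
tcp_rot: [180.0, -0.3, -170.9]
ft_force: [-10.9, -2.5, 4.2]
finger_gap: -0.0
grip_force: 6.0
```

```bash
python3 -m handwheel '{"series": [[[-0.03,0,-0.02,0,0,0,0],[-0.05,0,-0.04,0,0,0,0],[-0.05,0,-0.04,0,0,0,0],[-0.05,0,-0.04,0,0,0,0],[-0.05,0,-0.04,0,0,0,0],[-0.05,0,-0.04,0,0,0,0],[-0.05,0,-0.04,0,0,0,0],[-0.05,0,-0.04,0,0,0,0]]]}'
```

```text
time: 16.85
tool_pos: [630.1, 13.7, 26.3]
tcp_rot: [180.0, -0.4, -170.9]
ft_force: [-12.2, -5.1, 2.8]
finger_gap: 0.2
grip_force: 6.3
```

Pressed at about 13 N for over a second. I back off from the bar and lift.

```bash
python3 -m handwheel '{"series": [[[0.1,0,0,0,0,0,0],[0.2,0,0,0,0,0,0],[0.6,0,0,0,0,0,0],[1.5,0,0,0,0,0,0],[2.8,0,0,0,0,0,0],[4,0,-1,0,0,0,0],[4,0,-4,0,0,0,0],[4,0,-8,0,0,0,0],[4,0,-10,0,0,0,0],[4,0,-10,0,0,0,0]]]}'
python3 -m handwheel '{"series": [[[-0.5,-2,0,0,0,0.16,0],[-1,-4,0,0,0,0.32,0],[-1.5,-6,0,0,0,0.48,0],[-2,-8,0,0,0,0.64,0],[-2.5,-10,0,0,0,0.8,0],[-3,-12,0,0,0,0.96,0],[-3.5,-14,0,0,0,1.12,0],[-4,-16,0,0,0,1.28,0],[-4.3,-16.9,0,0,0,1.44,0],[-4.3,-16.9,0,0,0,1.57,0],[-4.3,-16.9,0,0,0,1.57,0],[-4.3,-16.9,0,0,0,1.57,0]]]}'
python3 - <<'E'
from h import *
from bench import eyes
b=np.load("pics/board.npz")
s=eyes.snapshot("wrist"); cv2.imwrite("pics/wrist5.png",s["img"][:,:,::-1]); np.savez("pics/wrist5.npz",**s)
w=b["R"]@[65,-176]+b["o"]; print(w,proj(s,[[*w,72]]))
E
```

```text
time: 18.1
tool_pos: [595.1, 7.8, 129.7]
tcp_rot: [-179.9, 0.2, -170.9]
ft_force: [0.2, -1.1, 0.1]
finger_gap: 0.2
grip_force: 0.0
time: 19.6
tool_pos: [662.2, -151.8, 126.2]
tcp_rot: [-179.9, -0.1, 99.3]
ft_force: [0.9, 0.3, -0.2]
finger_gap: 0.4
grip_force: 0.0
[ 654.91705237 -108.9655483 ] [[319.56260847 159.73309957]]
```

View pics/wrist5.png

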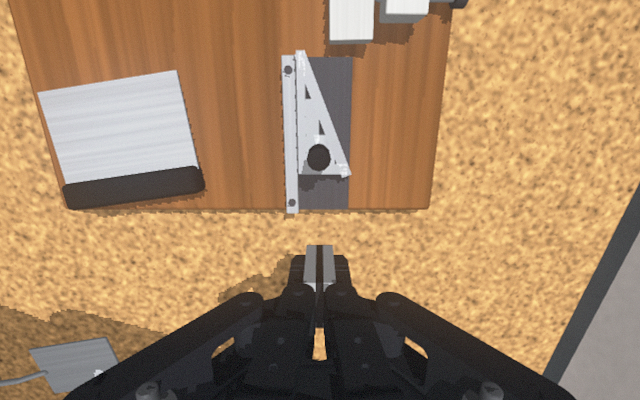

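The view shows the knob at (318,157), within 3 px of the prediction and in line with the fingers (320,250). The bar end at (330,42) is ahead of the wedge nose (300,50). I descend and push.

```bash
python3 -m handwheel '{"series": [[[0,0,2,0,0,0,0],[0,0,5,0,0,0,0],[0,0,7,0,0,0,0],[0,0,7.8,0,0,0,0],[0.5,0,7.8,0,0,0,0],[1,0,7.8,0,0,0,0],[1.4,0,7.8,0,0,0,0],[1.8,0,7.8,0,0,0,0],[2.2,0,7.8,0,0,0,0],[2.6,0,7.8,0,0,0,0],[3,0,7.8,0,0,0,0],[3.4,0,7.8,0,0,0,0]]]}' 60
```

```text
time: 21.15
tool_pos: [657.5, -118.7, 49.8]
tcp_rot: [180.0, 0.0, 99.2]
ft_force: [-0.6, -1.4, 0.6]
finger_gap: -0.0
grip_force: 1.1
```

Run:
```python
from h import *
b=np.load("pics/board.npz"); s=np.load("pics/wrist5.npz")
P=(ray(s,[(300,50),(349,175),(331,42),(373,41),(283,56),(287,213)],36)[:,:2]-b["o"])@b["R"]; print(P.round(1))
print("travel from then",P[2,1]-P[0,1]+(P[2,0]-P[0,0])/np.tan(np.radians(22)))
cv2.imwrite("pics/c.png",cv2.resize(s["img"][0:220,270:400,::-1],None,fx=2.7*1,fy=2.7,interpolation=cv2.INTER_CUBIC))
```

```text
[[  51.4 -106.1]
 [  88.  -194.7]
 [  72.8 -101.1]
 [ 101.6 -100.5]
 [  39.5 -109.9]
 [  38.5 -226.5]]
travel from then 57.931567389958786
```

View pics/c.png

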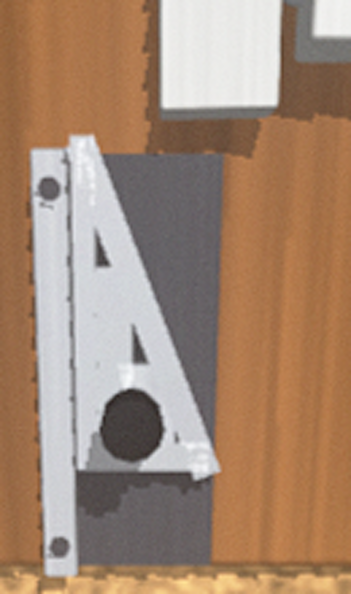

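The crop shows the wedge's nose edge at full-image (305,51) and the bar corner at (330,40). The wedge should therefore meet the bar about 47 mm from its start, roughly 40 mm further on. I push 26 mm briskly and then slow down.

```bash
python3 -m handwheel '{"series": [[[0.2,0,0,0,0,0,0],[0.5,0,0,0,0,0,0],[0.8,0,0,0,0,0,0],[1.1,0,0,0,0,0,0],[1.4,0,0,0,0,0,0],[1.7,0,0,0,0,0,0],[2,0,0,0,0,0,0],[2.2,0,0,0,0,0,0],[2.4,0,0,0,0,0,0],[2.5,0,0,0,0,0,0],[2.6,0,0,0,0,0,0]]]}'
```

```text
time: 22.52
tool_pos: [653.3, -92.9, 49.7]
tcp_rot: [-180.0, -0.0, 99.2]
ft_force: [0.8, -2.2, 1.8]
finger_gap: 0.2
grip_force: 1.0
```

```bash
python3 -m handwheel '{"series": [[[0.05,0,0,0,0,0,0],[0.1,0,0,0,0,0,0],[0.15,0,0,0,0,0,0],[0.2,0,0,0,0,0,0],[0.25,0,0,0,0,0,0],[0.3,0,0,0,0,0,0]]]}'
```

```text
time: 23.28
tool_pos: [652.8, -90.0, 49.7]
tcp_rot: [-180.0, -0.0, 99.2]
ft_force: [-0.8, -2.3, 1.5]
finger_gap: -0.1
grip_force: 1.0
```

```bash
python3 -m handwheel '{"series": [[[0.05,0,0,0,0,0,0],[0.1,0,0,0,0,0,0],[0.15,0,0,0,0,0,0],[0.2,0,0,0,0,0,0]]]}'
```

```text
time: 23.78
tool_pos: [652.5, -88.0, 49.7]
tcp_rot: [-180.0, 0.0, 99.2]
ft_force: [-0.3, -2.5, 1.3]
finger_gap: -0.2
grip_force: 1.0
```

```bash
python3 -m handwheel '{"series": [[[0.05,0,0,0,0,0,0],[0.1,0,0,0,0,0,0],[0.15,0,0,0,0,0,0],[0.2,0,0,0,0,0,0]]]}'
```

```text
time: 24.28
tool_pos: [652.2, -86.0, 49.7]
tcp_rot: [-180.0, -0.0, 99.2]
ft_force: [-0.2, -1.5, 1.5]
finger_gap: 0.1
grip_force: 1.0
```

```bash
python3 -m handwheel '{"series": [[[0.05,0,0,0,0,0,0],[0.1,0,0,0,0,0,0],[0.15,0,0,0,0,0,0]]]}'
```

```text
time: 24.65
tool_pos: [652.0, -84.6, 49.7]
tcp_rot: [-180.0, 0.0, 99.2]
ft_force: [-0.8, -3.1, 1.1]
finger_gap: 0.1
grip_force: 1.0
```

```bash
python3 -m handwheel '{"series": [[[0.05,0,0,0,0,0,0],[0.1,0,0,0,0,0,0],[0.15,0,0,0,0,0,0]]]}'
```

```text
time: 25.02
tool_pos: [651.7, -83.1, 49.7]
tcp_rot: [180.0, 0.0, 99.2]
ft_force: [0.3, -1.8, 0.7]
finger_gap: -0.1
grip_force: 1.0
```

```bash
python3 -m handwheel '{"series": [[[0.05,0,0,0,0,0,0],[0.1,0,0,0,0,0,0],[0.15,0,0,0,0,0,0]]]}'
```

```text
time: 25.4
tool_pos: [651.5, -81.6, 49.7]
tcp_rot: [-180.0, -0.0, 99.2]
ft_force: [-0.4, -1.9, 1.4]
finger_gap: 0.1
grip_force: 1.0
```

```bash
python3 -m handwheel '{"series": [[[0.05,0,0,0,0,0,0],[0.1,0,0,0,0,0,0],[0.15,0,0,0,0,0,0]]]}'
```

```text
time: 25.78
tool_pos: [651.2, -80.1, 49.7]
tcp_rot: [-180.0, 0.0, 99.2]
ft_force: [-0.0, -2.1, 1.1]
finger_gap: 0.0
grip_force: 1.0
```

```bash
python3 -m handwheel '{"series": [[[0.05,0,0,0,0,0,0],[0.1,0,0,0,0,0,0],[0.15,0,0,0,0,0,0]]]}'
```

```text
time: 26.15
tool_pos: [651.0, -78.9, 49.7]
tcp_rot: [-180.0, 0.0, 99.2]
ft_force: [0.4, -4.2, 0.8]
finger_gap: -0.0
grip_force: 2.1
```

Contact has begun, so I use finer steps.

```bash
python3 -m handwheel '{"series": [[[0.02,0,0,0,0,0,0],[0.04,0,0,0,0,0,0],[0.04,0,0,0,0,0,0]]]}'
```

```text
time: 26.52
tool_pos: [651.0, -78.6, 49.7]
tcp_rot: [180.0, 0.0, 99.2]
ft_force: [0.1, -4.8, 1.1]
finger_gap: -0.1
grip_force: 2.5
```

```bash
python3 -m handwheel '{"series": [[[0.02,0,0,0,0,0,0],[0.04,0,0,0,0,0,0],[0.05,0,0,0,0,0,0],[0.05,0,0,0,0,0,0]]]}'
```

```text
time: 27.02
tool_pos: [650.9, -78.4, 49.7]
tcp_rot: [180.0, 0.0, 99.2]
ft_force: [-0.1, -5.5, 0.7]
finger_gap: 0.1
grip_force: 3.0
```

```bash
python3 -m handwheel '{"series": [[[0.03,0,0,0,0,0,0],[0.06,0,0,0,0,0,0],[0.09,0,0,0,0,0,0],[0.09,0,0,0,0,0,0]]]}'
```

```text
time: 27.52
tool_pos: [650.9, -77.9, 49.8]
tcp_rot: [180.0, 0.1, 99.1]
ft_force: [1.0, -7.8, -0.4]
finger_gap: -0.5
grip_force: 3.8
```

```bash
python3 -m handwheel '{"series": [[[0.03,0,0,0,0,0,0],[0.06,0,0,0,0,0,0],[0.09,0,0,0,0,0,0],[0.09,0,0,0,0,0,0]]]}'
```

```text
time: 28.02
tool_pos: [650.8, -77.5, 49.8]
tcp_rot: [180.0, 0.1, 99.1]
ft_force: [0.7, -9.8, 0.1]
finger_gap: -0.1
grip_force: 4.7
```

```bash
python3 -m handwheel '{"series": [[[0.03,0,0,0,0,0,0],[0.07,0,0,0,0,0,0],[0.07,0,0,0,0,0,0],[0.07,0,0,0,0,0,0],[0.07,0,0,0,0,0,0],[0.07,0,0,0,0,0,0]]]}'
```

```text
time: 28.78
tool_pos: [650.7, -77.2, 49.8]
tcp_rot: [180.0, 0.1, 99.1]
ft_force: [-0.1, -11.5, 0.3]
finger_gap: 0.3
grip_force: 5.5
```

Jammed at about 11.5 N. I back off straight along −y, lift, and check.

```bash
python3 -m handwheel '{"series": [[[-0.1,0,0,0,0,0,0],[-0.3,0,0,0,0,0,0],[-0.8,0,0,0,0,0,0],[-2,0,0,0,0,0,0],[-4,0,0,0,0,0,0],[-4,0,-3,0,0,0,0],[-4,0,-8,0,0,0,0],[-4,0,-10,0,0,0,0],[-4,0,-10,0,0,0,0],[-4,0,-10,0,0,0,0]]]}'
python3 - <<'E'
from h import *
from bench import eyes
s=eyes.snapshot("wrist"); cv2.imwrite("pics/wrist6.png",s["img"][:,:,::-1])
E
```

```text
time: 30.02
tool_pos: [655.8, -114.9, 147.5]
tcp_rot: [-179.9, -0.1, 99.2]
ft_force: [0.2, -0.3, -0.7]
finger_gap: 0.0
grip_force: 0.0
```

View pics/wrist6.png

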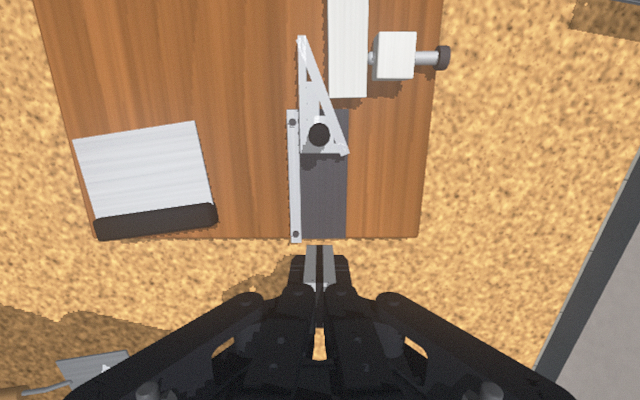

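The wrist view shows the wedge's slope against the bar corner at (329,97), and the bar on the screw end at (369,60). The fingers are clear.

```bash
python3 -c "
from bench import r
print(r.hand_in())"
```

```text
the job is handed in; nothing more can be done
None
```

I handed the job in at about 30 s: I pressed the bar on the screw with about 13 N at the fingers for over a second, pushed the wedge in with about 11.5 N, and backed the arm clear. The last picture shows the bar held between screw and wedge; I couldn't measure the force at the stop directly, and the hand-in gave no verdict.

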